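# Ready the coffee tamper over its portafilter

### The job

Slide the coffee tamper out through the open mouth of its dock, carry it upright over the row of spice jars in the tray, and bring it over the larger of the two portafilters, the one its foot fits. Finish while still holding it there, upright and still, centred over the basket with its foot about one centimetre above the rim, ready to tamp; the tamper must never touch either portafilter, and the jars, mug, spoon, creamer and sugar bowl must stay where they are.

Things in the scene. Friction and masses are not known exactly. Their poses are not given: they have to be found in the camera images.
- tamper: coffee tamper, 100 mm tall, round about its z axis, 0.2 to 0.45 kg; origin at the centre of its flat underside. Steel foot 58 mm across, z 0 to 22 mm; steel neck 18 mm across up to 50 mm; dark wooden handle 32 mm across from z 58 to 92 mm (take it here, from above), 24 mm at its top. It stands on the floor of tamper_dock
- tamper_dock: fixed dark steel box, 78 (x) x 82 (y) x 40 mm high, with the tamper parked in it; origin at the underside below the parking place. Mouth open to its own -x, front face at x = -37 mm. Floor 6 mm thick, inside 66 mm wide, 28 mm high. Roof z 34 to 40 mm with a 28 mm slot for the neck, open at the front; the foot cannot rise through it: move the tamper 70 mm or more along -x, then lift
- tray: fixed low wooden spice tray, 135 mm (its x) by 230 mm (its y, lying roughly along world x), rails 24 mm high, floor 6 mm; origin under its centre. The jars stand on its floor in a row along its y axis, their tops 112 mm above the worktop
- jar_1: spice jar in the tray, 45 mm across, 106 mm tall, loose; origin at the centre of its underside
- jar_2: spice jar in the tray, as jar_1
- jar_3: spice jar in the tray, as jar_1
- jar_4: spice jar in the tray, as jar_1
- stand_large: the larger portafilter, fixed in a wooden tamping stand (foot 110 x 86 mm), left or right of the other; origin on the worktop below the basket's centre, z up. Round steel basket, 67 mm outside, 60 mm inside, open upwards, rim 86 mm above the worktop, 87 mm wide over its lugs; black handle along its own -x, 68 mm high, out to 155 mm from the basket's axis
- stand_large_rim (a point): centre of the larger basket's mouth, at the height of its rim (86 mm above the worktop)
- stand_small: the smaller portafilter in an equal stand: basket 48 mm outside and 41 mm inside, rim also at 86 mm, handle along its own -x out to 145 mm; origin on the worktop below the basket's centre
- mug: small white mug, 61 x 85 x 51 mm high, a loose bystander near the front edge; origin at its underside
- spoon: teaspoon, 132 x 26 x 9 mm, a loose bystander lying near the front edge; origin at its underside
- creamer: cream-coloured jug, 77 x 118 x 82 mm high, a loose bystander at the back; origin at its underside
- sugar_bowl: cream-coloured sugar bowl with lid, 102 x 77 x 88 mm high, a loose bystander at the back; origin at its underside
Things that resemble listed ones, but are neither listed nor needed, are in the scene too. Leave any purple, red or yellow look-alike of the tamper alone.

How it is judged (in metres and radians):
On the way, in this order (a step that is already met when the one before it is completed fails the run):
1. the tamper has been slid out of the mouth of its dock (x of tamper in the frame of tamper_dock below -0.067 m).
2. the tamper passes over the tray, above the jars (height (world z) of tamper above 0.112 m and x of tamper in the frame of tray between -0.065 and 0.065 m and y of tamper in the frame of tray between -0.13 and 0.13 m), for 0.04 s.
At the end, for the whole second after the job is handed in: The tamper is held in the fingers and touches neither portafilter: its underside 3 to 22 mm above the rim of the larger basket, its axis within 8 mm of the basket's centre and within 0.1 rad of upright, moving slower than 20 mm/s (horizontal distance between tamper and stand_large_rim below 0.008 m and z of tamper in the frame of stand_large_rim between 0.003 and 0.022 m and angle between tamper's own z axis and vertical below 0.1 rad and linear speed of tamper below 0.02 m/s and contact force between tamper and the fingers above 1 N and contact force between tamper and stand_large below 0.2 N and contact force between tamper and stand_small below 0.2 N); the arm keeps its last pose, push and grip.
It fails at once if the tamper touches a portafilter or its stand (contact force between tamper and stand_large above 0.5 N or contact force between tamper and stand_small above 0.5 N).
It fails at once if the tamper is tipped far from upright (more than 0.5 rad) (angle between tamper's own z axis and vertical above 0.5 rad).
It fails at once if a jar is shifted by more than 15 mm or tipped (distance of any of jar_1, jar_2, jar_3, jar_4 from where it was at the start of the episode above 0.015 m or angle between any of jar_1, jar_2, jar_3, jar_4's own z axis and vertical above 0.3 rad).
It fails at once if the mug, spoon, creamer or sugar bowl is shifted by more than 20 mm (distance of any of mug, spoon, creamer, sugar_bowl from where it was at the start of the episode above 0.02 m).
It also fails if it takes over 48 s, if anything falls off the work surface, if the arm or the gripper's body presses on something with over 40 N, if the wrist force passes 120 N, or if a joint passes its speed limit or range.

### The arm

A 6-joint arm with a two-finger parallel gripper is mounted at the origin on a cart in front of the work surface, level with it; the furniture and walls round the work are solid. World frame = base frame: x ahead of the robot, y to its left, z up, the work surface at z = 0. Lengths are in mm, angles in rad, forces in N, time in s.
With the tool pointing down it reaches from about 300 to 775 mm from the base axis. Payload 14.6 kg.
Tool frame: the origin (TCP) lies midway between the tips of the shut fingers; the grasp point (between the pads) lies 19 mm behind it; z points along the fingers, y is the line along which they close (so a half turn about z gives the same grasp; the last joint's range is limited). The gripper opens to 94 mm and grips with 3 to 60 N. Pads are 16 mm wide; open, the fingers measure 119 mm over their backs; the gripper's body (75 mm by 177 mm) begins 78 mm behind the grasp point.
Start: joints at [1.15, 0.3, 1.521, -0, 1.321, -0.067], TCP at [190.553, 515.925, 205.446] pointing down, gripper open.
Joint ranges: [-3.03, 3.03], [-0.79, 2.21], [0.23, 2.52], [-1.04, 4.18], [0, 3.07], [-2.55, 2.55]. Speed limits (rad/s): [2.22, 2.22, 2.57, 3.14, 3.14, 3.14].

### API

Orientations are given as [roll, pitch, yaw] about the fixed x, y, z axes, in that order (R = Rz(yaw) Ry(pitch) Rx(roll)).
In Python, from cell import * gives the robot as it stands. The module is installed in compiled form; this text tells all that it offers.
- The arm moves only by the tool servo_tool, never from a script. Its argument "motion" is a list of rows, each an object of numbers: "wx", "wy", "wz": the turn, a rotation vector about the tool's x, y, z in units of 2 rad (1.0 is 2 rad); "dx", "dy", "dz": the shift along the tool's x, y, z in units of 10 cm (1.0 is 10 cm); "fingers": the closure, from -1 (fully open) to 1 (shut). In form: [{"wx": .., "wy": .., "wz": .., "dx": .., "dy": .., "dz": .., "fingers": ..}, ...]. A call has 1 to 10 rows; each row is the pose to reach, as a shift and turn from the pose commanded when the call began, along the tool's axes at that moment; what a row does not reach only later rows make up. A row lasts 1/10 s, in which the tool goes at most 50 mm and 8.59 degrees, less where a joint would pass 70% of its speed; a pose out of reach is approached as far as the arm can. A call with a number of a shift or a turn outside -1 to 1 is refused whole. A call with a gripper value outside its range is refused whole. The fingers move at their own pace and stop on an object; "newtons" is the grip in N (left out, the last holds). Time passes only in rows, so rows that repeat a pose let the fingers close. It gives the time, the measured TCP pose, the force, the opening and the grip force at its end, in the units of the state.
- read_state(): the state, without advancing time (a new reading comes with each control period).
- camera(name): name is "scene" or "top" or "wrist"; returns a dict with "image" (420x560x3 uint8, red, green, blue), "fx", "fy", "cx", "cy" (pixels), "R" (3x3) and "t" (3): a world point X has camera coordinates R X + t. Camera axes: x right, y down, z forward; pixel columns grow to the right and rows downward; lengths in mm; the calibration is good to about 2 mm. A picture is of the moment at which its call begins. There is no depth.
- sign_off(): hands the job in; it is judged then, once.
Trained networks look in a picture, given as the dict that the camera call returned (one of the last four; its "shot" number tells which), for a name from the list of things; names that differ only in an ending like _2 or _b are one class to them, and where a whole thing is asked for, a point or a joint stands for the part that bears it (a point fixed in the world has none). Each returns a list of dicts, best first, with "conf" (0 to 1); they miss things now and then, are a little off and sometimes report something else, mostly with a low value. They report only what shows in the picture. A call takes as long as a camera call. They do not tell look-alikes from the thing itself.
- spot_in(query, picture): "location" ([column, row] in pixels, amid what is visible of it).
- trace(query, picture): "pixels" (420x560 bool, what is visible of it) and "location" ([column, row] in pixels, amid what is visible of it).
The state is a dict: "clock": time; "joints": joint angles; "qd": joint speeds; "effort": joint torques, N m; "eef_pos": TCP position; "eef_rot": TCP orientation; "wrist_force": force on the tool from outside, world axes, zero at the start; "moment": the same for the moment, N m; "finger_gap": finger opening in mm; "finger_force": force on a finger pad.
Only numpy, scipy, OpenCV 4.12 (cv2) and the standard library are available. Lean on these libraries where they do the work, as an engineer would, in place of code of your own. Each camera call takes 0.05 s, during which the arm holds its last target. There are 200 camera calls.

## Working session

There is one attempt and no reset: what is moved stays moved. The work goes in short steps, Python scripts to look and compute and a tool call to move; the robot and the scene stay as the last step left them, time stands still between calls to the robot, and variables do not carry over. Pictures are saved under pics/ and viewed, at most 10 in all, crops included, and the job is handed in when it is done.

Besides the shell and the picture viewer there is one more tool, called after "Call:" as name(argument=value, ...) on one line, values as JSON. servo_tool: Moves the arm, as the interface text tells. Its arguments: {"type":"object","properties":{"motion":{"type":"array","items":{"type":"object","properties":{"wx":{"type":"number"},"wy":{"type":"number"},"wz":{"type":"number"},"dx":{"type":"number"},"dy":{"type":"number"},"dz":{"type":"number"},"fingers":{"type":"number"}}}},"newtons":{"type":"number"}},"required":["motion"]}

```bash
mkdir -p pics; python3 - <<'E'
from cell import *
import cv2, numpy as np
s=read_state(); print(s['clock'],s['eef_pos'],s['eef_rot'],s['finger_gap'])
for n in ('scene','top'):
    c=camera(n); cv2.imwrite(f'pics/{n}0.png',c['image'][:,:,::-1])
    print(n,c['fx'],c['cx'],c['cy'],np.round(c['R'],3).tolist(),np.round(c['t'],1).tolist())
    for q in ('tamper','tamper_dock','tray','jar_1','stand_large','stand_small','stand_large_rim','mug','creamer','sugar_bowl','spoon'):
        print(q,[(np.round(d['location']).tolist(),round(d['conf'],2)) for d in spot_in(q,c)[:6]])
E
```

```text
0.0 [190.43297965 515.68753572 204.87206407] [-3.14041794e+00 -7.24916859e-05  2.78783455e+00] 94.33154978481659
scene 449.3532807184298 285.5785897672003 202.70795030529175 [[0.856, -0.517, -0.001], [-0.384, -0.634, -0.671], [0.347, 0.575, -0.741]] [-496.4, 208.8, 964.1]
tamper [([196.0, 172.0], 0.97), ([252.0, 140.0], 0.83), ([236.0, 160.0], 0.82), ([207.0, 130.0], 0.8)]
tamper_dock [([214.0, 145.0], 0.74)]
tray [([282.0, 200.0], 0.73)]
jar_1 [([297.0, 164.0], 0.94), ([267.0, 184.0], 0.88), ([246.0, 190.0], 0.79), ([281.0, 164.0], 0.74)]
stand_large [([349.0, 318.0], 0.75), ([243.0, 190.0], 0.35)]
stand_small [([301.0, 252.0], 0.92)]
stand_large_rim [([353.0, 319.0], 0.84)]
mug [([201.0, 203.0], 0.67)]
creamer [([352.0, 182.0], 0.85)]
sugar_bowl [([386.0, 221.0], 0.94)]
spoon [([243.0, 256.0], 0.61)]
top 494.76178611199003 280.67114664219963 213.3195298385799 [[0.001, -1.0, 0.028], [-0.992, -0.005, -0.129], [0.129, -0.028, -0.991]] [-76.7, 537.2, 1136.6]
tamper [([154.0, 190.0], 0.9), ([178.0, 218.0], 0.87), ([127.0, 234.0], 0.86), ([173.0, 267.0], 0.76), ([224.0, 285.0], 0.72), ([234.0, 170.0], 0.35)]
tamper_dock [([134.0, 233.0], 0.55), ([294.0, 271.0], 0.55)]
tray [([245.0, 204.0], 0.8)]
jar_1 [([230.0, 169.0], 0.94), ([244.0, 215.0], 0.62), ([229.0, 195.0], 0.59)]
stand_large [([287.0, 131.0], 0.7), ([407.0, 224.0], 0.58)]
stand_small [([322.0, 225.0], 0.92)]
stand_large_rim [([404.0, 230.0], 0.62), ([126.0, 237.0], 0.22)]
mug [([224.0, 287.0], 0.69)]
creamer [([285.0, 132.0], 0.75)]
sugar_bowl [([340.0, 130.0], 0.59)]
spoon [([294.0, 273.0], 0.58), ([322.0, 227.0], 0.2)]
```

```bash
python3 - <<'E'
import cv2
a=cv2.imread('pics/top0.png'); cv2.imwrite('pics/topz.png',cv2.resize(a[90:330,80:480],None,fx=2,fy=2,interpolation=cv2.INTER_CUBIC))
a=cv2.imread('pics/scene0.png'); cv2.imwrite('pics/scenez.png',cv2.resize(a[80:380,130:430],None,fx=2,fy=2,interpolation=cv2.INTER_CUBIC))
E
```

```text
(no output)
```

View pics/topz.png

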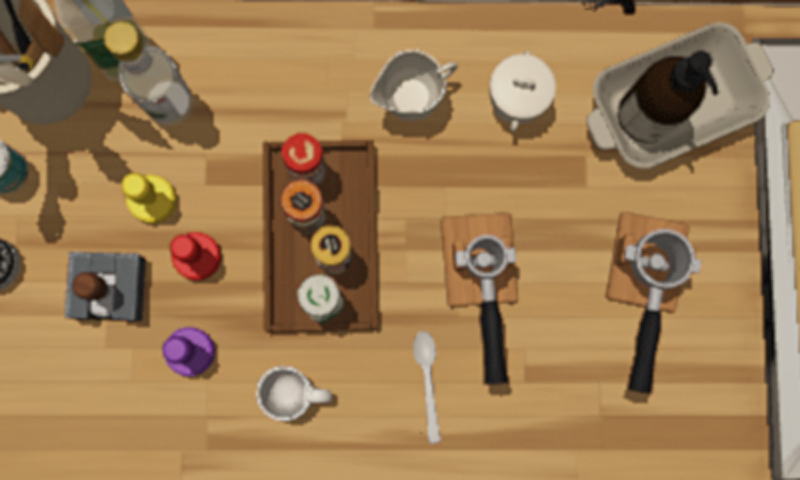

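View pics/scenez.png

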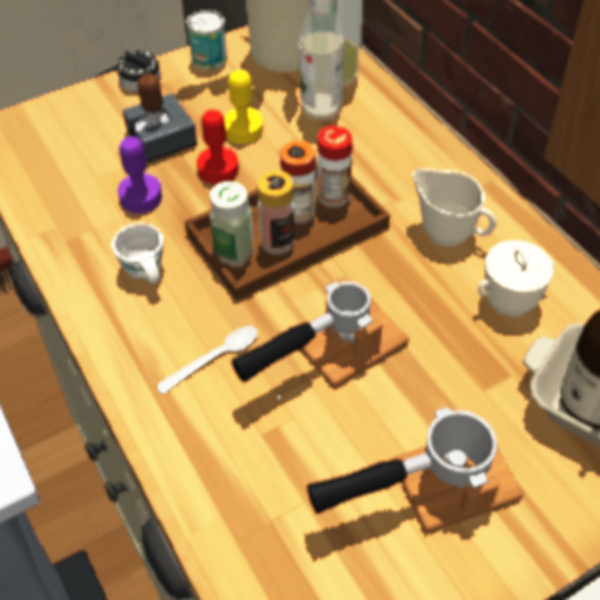

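The candidate tampers in the top view are dark in the dock at (125,234), red (178,218), yellow (154,190) and purple (173,267). The dark one has the wooden handle and stands in the steel dock, so it is the one meant. The portafilters are at (322,218), the smaller, and (411,219), clearly the larger. I'll confirm with enlarged crops and locate the dock's mouth.

```bash
cat > h.py <<'E'
import numpy as np
def ray(c,p):
    d=np.array([(p[0]-c['cx'])/c['fx'],(p[1]-c['cy'])/c['fy'],1.]); R=np.array(c['R']); t=np.array(c['t'])
    return -R.T@t, R.T@d
def at(c,p,z):
    o,d=ray(c,p); return o+d*(z-o[2])/d[2]
def proj(c,X):
    x=np.array(c['R'])@np.array(X,float)+np.array(c['t']); return np.array([c['fx']*x[0]/x[2]+c['cx'],c['fy']*x[1]/x[2]+c['cy']])
def tri(obs):
    A=np.zeros((3,3));b=np.zeros(3)
    for c,p in obs:
        o,d=ray(c,p);d=d/np.linalg.norm(d);M=np.eye(3)-np.outer(d,d);A+=M;b+=M@o
    return np.linalg.solve(A,b)
E
python3 - <<'E'
from cell import *
from h import *
import cv2
s=camera('scene');t=camera('top');w=camera('wrist')
cv2.imwrite('pics/w0.png',w['image'][:,:,::-1])
print('handle',tri([(s,(205,126)),(t,(125,234))]),at(t,(125,234),100))
print('rim L',tri([(s,(360.5,299)),(t,(411.5,219))]),at(t,(411.5,219),86),at(s,(360.5,299),86))
print('rim S',at(t,(323,218),86))
print('dock roof corners',[np.round(at(t,(80+x/2,90+y/2),40)).tolist() for x,y in ((68,252),(144,254),(141,321),(66,318))])
print('tray corners',[np.round(at(t,(80+x/2,90+y/2),24)).tolist() for x,y in ((264,142),(376,142),(378,330),(265,330))])
a=cv2.resize(t['image'][205:260,95:150,::-1],None,fx=7,fy=7,interpolation=cv2.INTER_CUBIC)
b=cv2.resize(s['image'][105:175,175:245,::-1],(385,385),interpolation=cv2.INTER_CUBIC)
cv2.imwrite('pics/dock.png',np.hstack([a,b]))
print(w['fx'],w['t'],proj(w,(450,440,40)))
for q in('tamper','tamper_dock'):print(q,[(np.round(d['location']).tolist(),round(d['conf'],2)) for d in spot_in(q,w)[:6]])
E
```

```text
handle [485.33335931 273.43453327  86.32471979] [481.40317891 270.48086761 100.        ]
rim L [ 520.96558567 -372.74751347   88.10365758] [ 519.28697778 -372.30906058   86.        ] [ 524.03297082 -372.62598491   86.        ]
rim S [ 520.66832606 -169.83749494   86.        ]
dock roof corners [[529.0, 315.0, 40.0], [527.0, 227.0, 40.0], [448.0, 227.0, 40.0], [452.0, 314.0, 40.0]]
tray corners [[666.0, 91.0, 24.0], [667.0, -45.0, 24.0], [439.0, -48.0, 24.0], [439.0, 85.0, 24.0]]
339.0890489121113 [-550.60547913  -25.44755817  391.12683714] [291.8832591  405.32263008]
tamper []
tamper_dock []
```

View pics/dock.png

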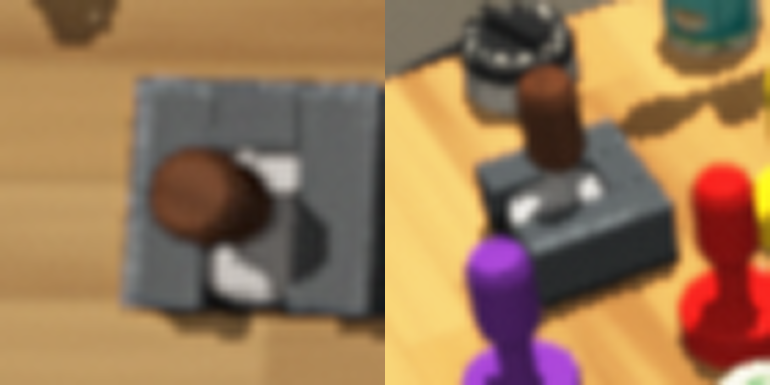

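View pics/w0.png

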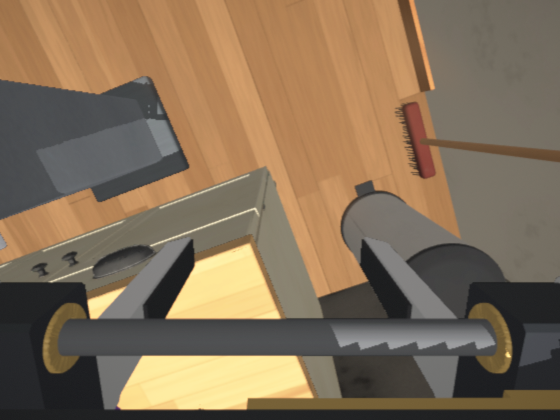

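The dock crop shows the slot and the bright steel foot opening towards the image bottom, so the mouth faces the robot (about world -x). The dark wooden handle is at top (125,234). The wrist picture still sees only the floor and the cart edge. I'll square the gripper to the world axes and approach.

Call:
servo_tool(motion=[{"dx":-0.2,"dy":-0.08,"wz":-0.04,"fingers":-1},{"dx":-0.5,"dy":-0.2,"wz":-0.09,"fingers":-1},{"dx":-0.8,"dy":-0.32,"wz":-0.14,"fingers":-1},{"dx":-1,"dy":-0.4,"wz":-0.177,"fingers":-1},{"dx":-1,"dy":-0.4,"wz":-0.177,"fingers":-1}], newtons=40)

```text
schema error: expected keys wx, wy, wz, dx, dy, dz, fingers
```

Call:
servo_tool(motion=[{"dx":-0.2,"dy":-0.2,"fingers":-1},{"dx":-0.5,"dy":-0.5,"fingers":-1},{"dx":-0.8,"dy":-0.86,"fingers":-1},{"dx":-0.8,"dy":-0.86,"fingers":-1}])

```text
schema error: expected keys wx, wy, wz, dx, dy, dz, fingers
```

Call:
servo_tool(motion=[{"dx":-0.2,"dy":-0.2,"fingers":-1},{"dx":-0.5,"dy":-0.5,"fingers":-1},{"dx":-0.8,"dy":-0.86,"fingers":-1},{"dx":-0.8,"dy":-0.86,"fingers":-1}])

```text
schema error: expected keys wx, wy, wz, dx, dy, dz, fingers
```

```bash
python3 - <<'E'
from cell import *
from h import *
import cv2
s=read_state();print(s['clock'],s['eef_pos'],s['eef_rot'])
w=camera('wrist');cv2.imwrite('pics/w1.png',w['image'][:,:,::-1])
print(w['fx'],w['cx'],w['cy'],-np.array(w['R']).T@w['t'],np.round(w['R'],3).tolist(),proj(w,(485,272,106)))
for q in('tamper','tamper_dock'):print(q,[(np.round(d['location']).tolist(),round(d['conf'],2)) for d in spot_in(q,w)[:6]])
E
```

```text
1.45 [190.55797406 515.92251745 205.45933452] [3.14158842e+00 1.83171882e-05 2.78779155e+00]
339.0890489121113 276.9711955945554 207.6752845587504 [122.70586946 541.61413841 385.21616992] [[0.348, 0.938, 0.0], [0.908, -0.337, 0.251], [0.235, -0.087, -0.968]] [163.45083914 520.63075894]
tamper []
tamper_dock []
```

View pics/w1.png

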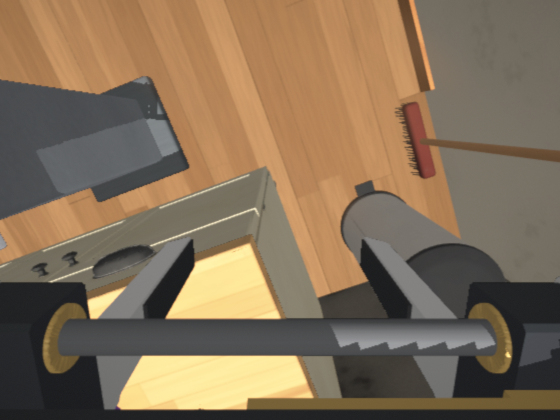

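The moves were refused because every key must be given, so the picture is unchanged. I'll resend them with all keys.

Call:
servo_tool(motion=[{"dx":-0.2,"dy":-0.08,"dz":0,"wx":0,"wy":0,"wz":-0.04,"fingers":-1},{"dx":-0.5,"dy":-0.2,"dz":0,"wx":0,"wy":0,"wz":-0.09,"fingers":-1},{"dx":-0.8,"dy":-0.32,"dz":0,"wx":0,"wy":0,"wz":-0.14,"fingers":-1},{"dx":-1,"dy":-0.4,"dz":0,"wx":0,"wy":0,"wz":-0.177,"fingers":-1},{"dx":-1,"dy":-0.4,"dz":0,"wx":0,"wy":0,"wz":-0.177,"fingers":-1}], newtons=40)

```text
clock: 2.1
eef_pos: [272.0, 442.5, 205.6]
eef_rot: [3.142, 0.0, 3.141]
wrist_force: [-1.0, 0.6, 0.2]
finger_gap: 94.2
finger_force: 0.0
```

Call:
servo_tool(motion=[{"dx":-0.2,"dy":-0.2,"dz":0,"wx":0,"wy":0,"wz":0,"fingers":-1},{"dx":-0.5,"dy":-0.5,"dz":0,"wx":0,"wy":0,"wz":0,"fingers":-1},{"dx":-0.8,"dy":-0.86,"dz":0,"wx":0,"wy":0,"wz":0,"fingers":-1},{"dx":-0.8,"dy":-0.86,"dz":0,"wx":0,"wy":0,"wz":0,"fingers":-1}])

```text
clock: 2.5
eef_pos: [352.6, 355.4, 205.5]
eef_rot: [-3.141, 0.0, 3.136]
wrist_force: [-0.3, 0.3, -0.4]
finger_gap: 94.3
finger_force: 0.0
```

Call:
servo_tool(motion=[{"dx":-0.2,"dy":-0.2,"dz":0,"wx":0,"wy":0,"wz":0,"fingers":-1},{"dx":-0.5,"dy":-0.5,"dz":0,"wx":0,"wy":0,"wz":0,"fingers":-1},{"dx":-0.8,"dy":-0.86,"dz":0,"wx":0,"wy":0,"wz":0,"fingers":-1},{"dx":-0.8,"dy":-0.86,"dz":0,"wx":0,"wy":0,"wz":0,"fingers":-1}])

```text
clock: 2.9
eef_pos: [432.5, 269.6, 205.3]
eef_rot: [-3.141, 0.0, 3.137]
wrist_force: [-0.6, 0.5, -0.1]
finger_gap: 93.7
finger_force: 0.0
```

```bash
python3 - <<'E'
from cell import *
from h import *
import cv2
s=read_state();print(s['clock'],s['eef_pos'],s['eef_rot'],s['joints'])
w=camera('wrist');cv2.imwrite('pics/w2.png',w['image'][:,:,::-1])
np.savez('w2.npz',**{k:w[k] for k in('fx','fy','cx','cy','R','t')})
print(proj(w,(485,272,106)))
for q in('tamper','tamper_dock'):print(q,[(np.round(d['location']).tolist(),round(d['conf'],2)) for d in spot_in(q,w)[:6]])
E
```

```text
2.9 [432.50987231 269.62649487 205.33016726] [-3.14116104e+00  1.87816087e-04  3.13685970e+00] [ 4.85824375e-01  2.10162814e-01  1.63377690e+00 -4.87258907e-04
  1.29769064e+00 -1.08010753e+00]
[279.44396363 264.83920923]
tamper [([186.0, 178.0], 0.85), ([194.0, 278.0], 0.76), ([239.0, 316.0], 0.67), ([282.0, 245.0], 0.56), ([97.0, 233.0], 0.16)]
tamper_dock [([270.0, 236.0], 0.68)]
```

View pics/w2.png

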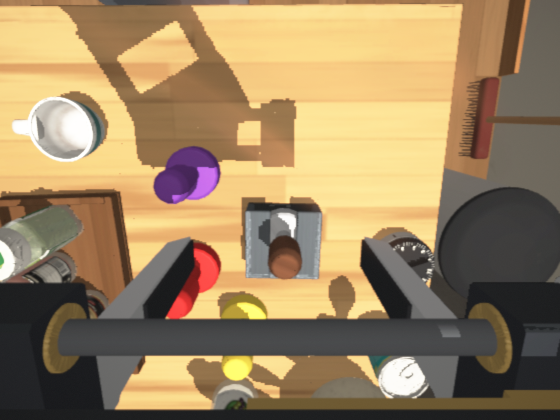

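The wrist view shows the dock at (246-320, 204-278), with its mouth towards image-up (-x). The handle top is near (286,260) and the foot at (284,215). The purple and red tampers stand to the left.

```bash
python3 - <<'E'
from cell import *
from h import *
import cv2
w=camera('wrist')
for q in('tamper','tamper_dock'):
    for d in trace(q,w)[:5]:
        m=d['pixels'].astype(np.uint8); x,y,ww,hh=cv2.boundingRect(m); print(q,round(d['conf'],2),d['location'],x,y,ww,hh,m.sum())
print('roof',[np.round(at(w,p,40)).tolist() for p in((246,203),(320,206),(319,277),(246,278))])
im=w['image'].astype(int); hsv=cv2.cvtColor(w['image'],cv2.COLOR_RGB2HSV)
m=((im[:,:,0]-im[:,:,2]>25)&(hsv[:,:,2]<150)).astype(np.uint8); m[:,:262]=0;m[:,310:]=0;m[:225]=0;m[:,:][285:]=0
ys,xs=np.nonzero(m);print('wood',xs.min(),xs.max(),ys.min(),ys.max(),len(xs))
for r in range(228,282,6): 
    q=np.nonzero(m[r])[0]; print(r,q.min() if len(q) else None,q.max() if len(q) else None)
for z in(98,106):print(z,at(w,(286,262),z), proj(w,(486,272,z)))
cv2.imwrite('pics/w3.png',cv2.resize(w['image'][190:290,230:340,::-1],(770,600) if 0 else None,fx=6,fy=6,interpolation=cv2.INTER_CUBIC))
E
```

```text
tamper 0.92 [194.5, 282.5] 166 244 52 75 1648
tamper 0.71 [181.1, 175.6] 149 148 69 58 2911
tamper 0.62 [280.1, 251.8] 264 210 34 72 1905
tamper_dock 0.6 [269.1, 237.3] 242 204 76 77 3491
roof [[442.0, 241.0, 40.0], [445.0, 318.0, 40.0], [527.0, 320.0, 40.0], [528.0, 239.0, 40.0]]
wood 265 297 239 280 829
228 None None
234 None None
240 274 286
246 268 293
252 267 295
258 266 296
264 265 297
270 266 296
276 269 293
98 [483.22231658 281.40516638  98.        ] [275.70298082 264.83740833]
106 [479.72648305 281.18039034 106.        ] [275.672629   268.54733965]
```

View pics/w3.png

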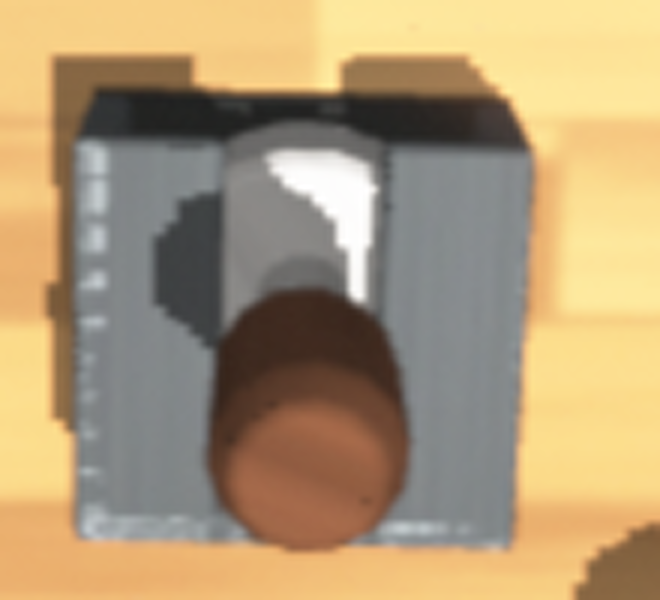

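Call:
servo_tool(motion=[{"dx":-0.25,"dy":0.02,"dz":0.2,"wx":0,"wy":0,"wz":0,"fingers":-1},{"dx":-0.525,"dy":0.035,"dz":0.5,"wx":0,"wy":0,"wz":0,"fingers":-1},{"dx":-0.525,"dy":0.035,"dz":0.8,"wx":0,"wy":0,"wz":0,"fingers":-1},{"dx":-0.525,"dy":0.035,"dz":0.8,"wx":0,"wy":0,"wz":0,"fingers":-1}])

```text
clock: 3.6
eef_pos: [481.1, 275.2, 121.7]
eef_rot: [-3.139, -0.006, -3.141]
wrist_force: [-0.6, -0.2, 0.0]
finger_gap: 93.8
finger_force: 0.0
```

```bash
python3 - <<'E'
from cell import *
from h import *
import cv2
s=read_state();print(s['clock'],s['eef_pos'],s['eef_rot'])
w=camera('wrist')
cv2.imwrite('pics/w4.png',w['image'][:,:,::-1])
print(proj(w,(485,272.8,106)),proj(w,s['eef_pos']))
E
```

```text
3.6 [481.09267001 275.2449129  121.70611915] [-3.13873061 -0.00606868 -3.1407679 ]
[272.21112523 248.23488248] [276.04067846 251.75040477]
```

View pics/w4.png

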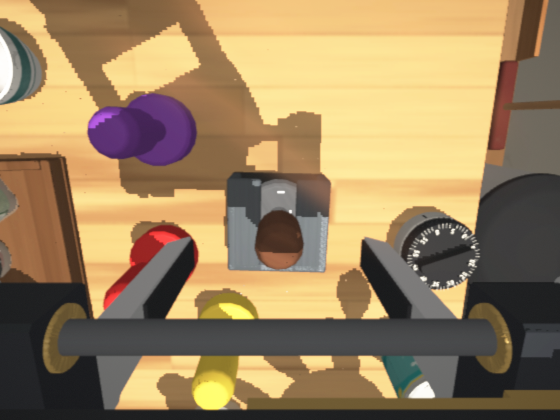

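The handle now sits at (279,245), centred between the finger tips at (194) and (362). I'll go down and grasp.

Call:
servo_tool(motion=[{"dx":-0.01,"dy":0,"dz":0.2,"wx":0,"wy":0,"wz":0,"fingers":-1},{"dx":-0.01,"dy":0,"dz":0.45,"wx":0,"wy":0,"wz":0,"fingers":-1},{"dx":-0.01,"dy":0,"dz":0.63,"wx":0,"wy":0,"wz":0,"fingers":-1},{"dx":-0.01,"dy":0,"dz":0.63,"wx":0,"wy":0,"wz":0,"fingers":-1},{"dx":-0.01,"dy":0,"dz":0.63,"wx":0,"wy":0,"wz":0,"fingers":0},{"dx":-0.01,"dy":0,"dz":0.63,"wx":0,"wy":0,"wz":0,"fingers":0.2},{"dx":-0.01,"dy":0,"dz":0.63,"wx":0,"wy":0,"wz":0,"fingers":0.2},{"dx":-0.01,"dy":0,"dz":0.63,"wx":0,"wy":0,"wz":0,"fingers":0.2}], newtons=40)

```text
clock: 4.45
eef_pos: [484.3, 275.5, 63.3]
eef_rot: [3.141, 0.001, -3.141]
wrist_force: [-0.0, -0.2, -0.0]
finger_gap: 65.6
finger_force: 0.0
```

```bash
python3 - <<'E'
from cell import *
from h import *
import cv2
s=read_state();print(s['clock'],s['eef_pos'],s['eef_rot'],s['finger_gap'])
w=camera('wrist')
cv2.imwrite('pics/w5.png',cv2.resize(w['image'][150:300,190:370,::-1],None,fx=4,fy=4))
E
```

```text
4.45 [484.31244587 275.46344703  63.28206159] [ 3.14109772e+00  1.06677807e-03 -3.14138417e+00] 65.57941502297236
```

View pics/w5.png

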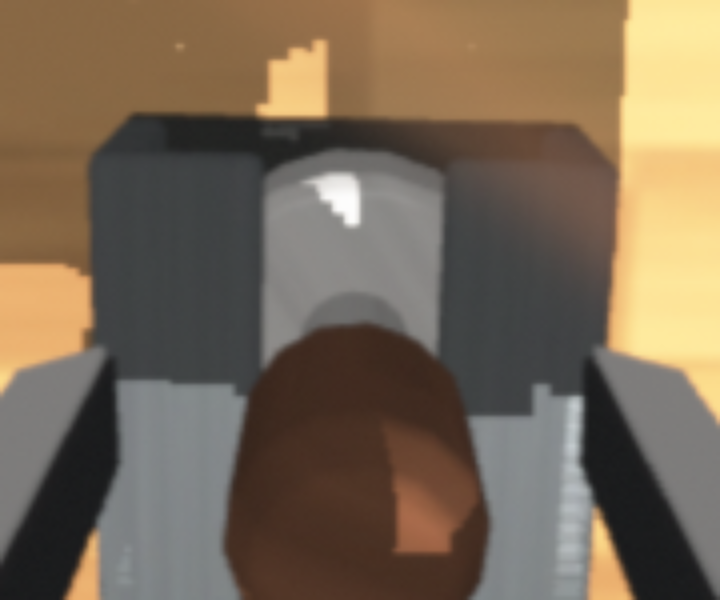

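The handle is centred between the fingers (crop column 353 against 351) and the slot centre is at 352. I'll close fully and hold.

Call:
servo_tool(motion=[{"dx":0,"dy":0,"dz":0,"wx":0,"wy":0,"wz":0,"fingers":1},{"dx":0,"dy":0,"dz":0,"wx":0,"wy":0,"wz":0,"fingers":1},{"dx":0,"dy":0,"dz":0,"wx":0,"wy":0,"wz":0,"fingers":1},{"dx":0,"dy":0,"dz":0,"wx":0,"wy":0,"wz":0,"fingers":1},{"dx":0,"dy":0,"dz":0,"wx":0,"wy":0,"wz":0,"fingers":1},{"dx":0,"dy":0,"dz":0,"wx":0,"wy":0,"wz":0,"fingers":1},{"dx":0,"dy":0,"dz":0,"wx":0,"wy":0,"wz":0,"fingers":1},{"dx":0,"dy":0,"dz":0,"wx":0,"wy":0,"wz":0,"fingers":1},{"dx":0,"dy":0,"dz":0,"wx":0,"wy":0,"wz":0,"fingers":1}], newtons=45)

```text
clock: 5.4
eef_pos: [484.0, 275.3, 62.4]
eef_rot: [3.142, -0.0, -3.141]
wrist_force: [0.2, 1.8, -0.8]
finger_gap: 31.0
finger_force: 45.0
```

Call:
servo_tool(motion=[{"dx":0,"dy":0,"dz":-0.02,"wx":0,"wy":0,"wz":0,"fingers":1},{"dx":0.04,"dy":0,"dz":-0.02,"wx":0,"wy":0,"wz":0,"fingers":1},{"dx":0.1,"dy":0,"dz":-0.02,"wx":0,"wy":0,"wz":0,"fingers":1},{"dx":0.17,"dy":0,"dz":-0.02,"wx":0,"wy":0,"wz":0,"fingers":1},{"dx":0.24,"dy":0.003,"dz":-0.02,"wx":0,"wy":0,"wz":0,"fingers":1},{"dx":0.3,"dy":0.004,"dz":-0.02,"wx":0,"wy":0,"wz":0,"fingers":1},{"dx":0.3,"dy":0.004,"dz":-0.02,"wx":0,"wy":0,"wz":0,"fingers":1}])

```text
clock: 6.1
eef_pos: [453.2, 275.8, 64.5]
eef_rot: [-3.142, -0.0, -3.141]
wrist_force: [0.2, -0.9, -3.3]
finger_gap: 31.3
finger_force: 45.0
```

Call:
servo_tool(motion=[{"dx":0.05,"dy":0,"dz":0,"wx":0,"wy":0,"wz":0,"fingers":1},{"dx":0.12,"dy":0.002,"dz":0,"wx":0,"wy":0,"wz":0,"fingers":1},{"dx":0.21,"dy":0.004,"dz":0,"wx":0,"wy":0,"wz":0,"fingers":1},{"dx":0.3,"dy":0.006,"dz":0,"wx":0,"wy":0,"wz":0,"fingers":1},{"dx":0.39,"dy":0.008,"dz":0,"wx":0,"wy":0,"wz":0,"fingers":1},{"dx":0.48,"dy":0.01,"dz":0,"wx":0,"wy":0,"wz":0,"fingers":1},{"dx":0.56,"dy":0.01,"dz":0,"wx":0,"wy":0,"wz":0,"fingers":1},{"dx":0.56,"dy":0.01,"dz":0,"wx":0,"wy":0,"wz":0,"fingers":1},{"dx":0.56,"dy":0.01,"dz":0,"wx":0,"wy":0,"wz":0,"fingers":1}])

```text
clock: 7.0
eef_pos: [398.1, 276.8, 64.6]
eef_rot: [3.141, 0.0, -3.141]
wrist_force: [0.4, -0.1, -2.5]
finger_gap: 30.9
finger_force: 45.0
```

Call:
servo_tool(motion=[{"dx":0,"dy":0,"dz":-0.05,"wx":0,"wy":0,"wz":0,"fingers":1},{"dx":0,"dy":0,"dz":-0.18,"wx":0,"wy":0,"wz":0,"fingers":1},{"dx":0,"dy":0,"dz":-0.36,"wx":0,"wy":0,"wz":0,"fingers":1},{"dx":0,"dy":0,"dz":-0.56,"wx":0,"wy":0,"wz":0,"fingers":1},{"dx":0,"dy":0,"dz":-0.78,"wx":0,"wy":0,"wz":0,"fingers":1},{"dx":0,"dy":0,"dz":-1,"wx":0,"wy":0,"wz":0,"fingers":1}])

```text
clock: 7.6
eef_pos: [398.2, 276.6, 166.4]
eef_rot: [3.141, 0.001, 3.142]
wrist_force: [-0.1, 0.6, -3.8]
finger_gap: 31.4
finger_force: 45.0
```

Call:
servo_tool(motion=[{"dx":0,"dy":0,"dz":-0.2,"wx":0,"wy":0,"wz":0,"fingers":1},{"dx":-0.1,"dy":-0.05,"dz":-0.4,"wx":0,"wy":0,"wz":0,"fingers":1},{"dx":-0.25,"dy":-0.15,"dz":-0.5,"wx":0,"wy":0,"wz":0,"fingers":1},{"dx":-0.45,"dy":-0.3,"dz":-0.5,"wx":0,"wy":0,"wz":0,"fingers":1},{"dx":-0.65,"dy":-0.5,"dz":-0.5,"wx":0,"wy":0,"wz":0,"fingers":1},{"dx":-0.85,"dy":-0.7,"dz":-0.5,"wx":0,"wy":0,"wz":0,"fingers":1},{"dx":-1,"dy":-0.9,"dz":-0.5,"wx":0,"wy":0,"wz":0,"fingers":1}])

```text
clock: 8.3
eef_pos: [499.0, 185.7, 215.5]
eef_rot: [3.141, 0.001, 3.142]
wrist_force: [0.4, 0.4, -4.4]
finger_gap: 30.9
finger_force: 45.0
```

Call:
servo_tool(motion=[{"dx":-0.05,"dy":-0.25,"dz":0,"wx":0,"wy":0,"wz":0,"fingers":1},{"dx":-0.1,"dy":-0.5,"dz":0,"wx":0,"wy":0,"wz":0,"fingers":1},{"dx":-0.15,"dy":-0.75,"dz":0,"wx":0,"wy":0,"wz":0,"fingers":1},{"dx":-0.15,"dy":-1,"dz":0,"wx":0,"wy":0,"wz":0,"fingers":1}])

```text
clock: 8.7
eef_pos: [513.4, 85.5, 215.5]
eef_rot: [3.142, 0.001, 3.142]
wrist_force: [0.0, 0.2, -3.5]
finger_gap: 31.1
finger_force: 45.0
```

Call:
servo_tool(motion=[{"dx":0,"dy":-0.25,"dz":0,"wx":0,"wy":0,"wz":0,"fingers":1},{"dx":0,"dy":-0.5,"dz":0,"wx":0,"wy":0,"wz":0,"fingers":1},{"dx":0,"dy":-0.75,"dz":0,"wx":0,"wy":0,"wz":0,"fingers":1},{"dx":0,"dy":-1,"dz":0,"wx":0,"wy":0,"wz":0,"fingers":1}])

```text
clock: 9.1
eef_pos: [513.1, -14.5, 215.6]
eef_rot: [-3.141, 0.001, 3.142]
wrist_force: [0.0, 0.2, -3.7]
finger_gap: 31.1
finger_force: 45.0
```

Call:
servo_tool(motion=[{"dx":0,"dy":-0.25,"dz":0,"wx":0,"wy":0,"wz":0,"fingers":1},{"dx":0,"dy":-0.5,"dz":0,"wx":0,"wy":0,"wz":0,"fingers":1},{"dx":0,"dy":-0.75,"dz":0,"wx":0,"wy":0,"wz":0,"fingers":1},{"dx":0,"dy":-1,"dz":0,"wx":0,"wy":0,"wz":0,"fingers":1}])

```text
clock: 9.5
eef_pos: [513.0, -114.5, 215.6]
eef_rot: [-3.141, 0.001, 3.142]
wrist_force: [-0.1, -0.5, -3.0]
finger_gap: 31.0
finger_force: 45.0
```

Call:
servo_tool(motion=[{"dx":0,"dy":-0.25,"dz":0,"wx":0,"wy":0,"wz":0,"fingers":1},{"dx":0,"dy":-0.5,"dz":0,"wx":0,"wy":0,"wz":0,"fingers":1},{"dx":0,"dy":-0.75,"dz":0,"wx":0,"wy":0,"wz":0,"fingers":1},{"dx":0,"dy":-1,"dz":0,"wx":0,"wy":0,"wz":0,"fingers":1}])

```text
clock: 9.9
eef_pos: [513.0, -214.5, 215.6]
eef_rot: [-3.141, 0.001, 3.142]
wrist_force: [0.4, -0.1, -3.4]
finger_gap: 30.9
finger_force: 45.0
```

Call:
servo_tool(motion=[{"dx":0,"dy":-0.2,"dz":0,"wx":0,"wy":0,"wz":0,"fingers":1},{"dx":0,"dy":-0.4,"dz":0,"wx":0,"wy":0,"wz":0,"fingers":1},{"dx":0,"dy":-0.5,"dz":0,"wx":0,"wy":0,"wz":0,"fingers":1},{"dx":0,"dy":-0.55,"dz":0,"wx":0,"wy":0,"wz":0,"fingers":1},{"dx":0,"dy":-0.55,"dz":0,"wx":0,"wy":0,"wz":0,"fingers":1},{"dx":0,"dy":-0.55,"dz":0,"wx":0,"wy":0,"wz":0,"fingers":1}])

```text
clock: 10.5
eef_pos: [513.2, -267.7, 214.6]
eef_rot: [3.141, 0.0, -3.141]
wrist_force: [0.6, 0.5, -3.1]
finger_gap: 31.3
finger_force: 45.0
```

```bash
cat > fit.py <<'E'
import cv2
from h import *
def circfit(c,img,x0,y0,circles,rng=12,step=0.5):
    g=cv2.GaussianBlur(img,(0,0),0.8).astype(np.float32)
    gm=np.zeros(g.shape[:2],np.float32)
    for k in range(3): gm=np.maximum(gm,np.hypot(cv2.Sobel(g[:,:,k],cv2.CV_32F,1,0),cv2.Sobel(g[:,:,k],cv2.CV_32F,0,1)))
    gm=np.minimum(gm,200)
    a=np.linspace(0,2*np.pi,120,endpoint=False); best=[]
    for x in np.arange(x0-rng,x0+rng+.1,step):
        for y in np.arange(y0-rng,y0+rng+.1,step):
            s=0
            for r,z in circles:
                P=np.stack([x+r*np.cos(a),y+r*np.sin(a),np.full_like(a,z)],1)@np.array(c['R']).T+np.array(c['t'])
                u=(c['fx']*P[:,0]/P[:,2]+c['cx']).astype(np.float32);v=(c['fy']*P[:,1]/P[:,2]+c['cy']).astype(np.float32)
                s+=cv2.remap(gm,u[None],v[None],cv2.INTER_LINEAR).mean()
            best.append((s,x,y))
    best.sort(reverse=True); b=np.array(best[:5]); return np.round(b[0],1),np.round(b[:,1:].mean(0),1)
E
python3 - <<'E'
from cell import *
from fit import *
s=camera('scene');t=camera('top');w=camera('wrist')
for n,c,f in(('scene',s,'scene0'),('top',t,'top0'),('wrist',w,None)):
    im=cv2.imread(f'pics/{f}.png') if f else np.ascontiguousarray(c['image'][:,:,::-1])
    print(n,proj(c,(520,-372,86)),'L',circfit(c,im,520,-372,[(33.5,86),(30,86)]),'S',circfit(c,im,520,-170,[(24,86),(20.5,86)]))
    if f: print('  handle park',circfit(c,im,485,273,[(12,106)]), )
e=read_state()['eef_pos'];print(e)
for n,c in(('scene',s),('top',t),('wrist',w)):
    print(n,'foot now',circfit(c,np.ascontiguousarray(c['image']),e[0],e[1],[(29,e[2]-56.6),(29,e[2]-34.6)],rng=15),proj(c,(e[0],e[1],e[2]-56.6)))
for r in trace('stand_large',w)[:2]: print(r['conf'],r['location'])
for c in (s,t,w):
  for r in trace('tamper',c)[:5]: print(c['shot'],round(r['conf'],2),r['location'],cv2.boundingRect(r['pixels'].astype(np.uint8)))
E
```

```text
scene [358.6326921  299.71260642] L (array([ 363.4,  523.5, -373.5]), array([ 523. , -374.5])) S (array([ 353.4,  525. , -173.5]), array([ 524.6, -173.3]))
  handle park (array([152.2, 495.5, 272. ]), array([495.3, 271.9]))
top [411.35525994 218.68908335] L (array([ 323.7,  517. , -372.5]), array([ 517.1, -372.7])) S (array([ 328.7,  518. , -169.5]), array([ 518.2, -169.6]))
  handle park (array([142.6, 481. , 261. ]), array([480.7, 261.1]))
wrist [165.21412209 206.91072406] L (array([ 332.2,  522. , -374.5]), array([ 521.8, -374.1])) S (array([ 374.9,  524. , -169.5]), array([ 523.9, -169.2]))
[ 513.27406242 -267.65410585  214.59077375]
scene foot now (array([ 273. ,  518.3, -265.7]), array([ 518.4, -265.7])) [327.41242229 241.51529493]
top foot now (array([ 167.1,  498.3, -274.7]), array([ 498.4, -274.5])) [372.64547667 217.598078  ]
wrist foot now (array([ 202.8,  516.3, -266.7]), array([ 516.1, -266.8])) [276.17482285 222.45346992]
0.85 [181.4, 177.2]
11 0.96 [329.6, 235.5] (314, 203, 31, 49)
11 0.92 [196.0, 171.8] (189, 149, 21, 38)
11 0.91 [237.0, 157.6] (228, 134, 21, 38)
11 0.58 [249.7, 138.6] (242, 121, 19, 31)
12 0.95 [179.0, 217.7] (165, 206, 25, 25)
12 0.94 [174.8, 268.1] (161, 254, 26, 24)
12 0.61 [153.8, 190.7] (141, 177, 27, 26)
13 0.6 [276.6, 249.6] (234, 188, 87, 130)
```

Call:
servo_tool(motion=[{"dx":-0.02,"dy":-0.1,"dz":0,"wx":0,"wy":0,"wz":0,"fingers":1},{"dx":-0.05,"dy":-0.3,"dz":0,"wx":0,"wy":0,"wz":0,"fingers":1},{"dx":-0.055,"dy":-0.5,"dz":0,"wx":0,"wy":0,"wz":0,"fingers":1},{"dx":-0.055,"dy":-0.7,"dz":0,"wx":0,"wy":0,"wz":0,"fingers":1},{"dx":-0.055,"dy":-0.9,"dz":0,"wx":0,"wy":0,"wz":0,"fingers":1},{"dx":-0.055,"dy":-1,"dz":0,"wx":0,"wy":0,"wz":0,"fingers":1}])

```text
clock: 11.45
eef_pos: [518.3, -370.2, 214.0]
eef_rot: [-3.142, -0.0, 3.141]
wrist_force: [-0.4, 0.2, -3.4]
finger_gap: 31.0
finger_force: 45.0
```

Call:
servo_tool(motion=[{"dx":0,"dy":-0.07,"dz":0.1,"wx":0,"wy":0,"wz":0,"fingers":1},{"dx":0,"dy":-0.07,"dz":0.2,"wx":0,"wy":0,"wz":0,"fingers":1},{"dx":0,"dy":-0.07,"dz":0.3,"wx":0,"wy":0,"wz":0,"fingers":1},{"dx":0,"dy":-0.07,"dz":0.35,"wx":0,"wy":0,"wz":0,"fingers":1},{"dx":0,"dy":-0.07,"dz":0.35,"wx":0,"wy":0,"wz":0,"fingers":1},{"dx":0,"dy":-0.07,"dz":0.35,"wx":0,"wy":0,"wz":0,"fingers":1},{"dx":0,"dy":-0.07,"dz":0.35,"wx":0,"wy":0,"wz":0,"fingers":1}])

```text
clock: 12.15
eef_pos: [518.9, -375.2, 180.1]
eef_rot: [-3.141, 0.001, -3.141]
wrist_force: [-0.1, 0.5, -3.3]
finger_gap: 31.0
finger_force: 45.0
```

```bash
python3 - <<'E'
from cell import *
from fit import *
e=read_state()['eef_pos'];print(e,read_state()['eef_rot'])
s=camera('scene');w=camera('wrist')
out=[]
for n,c in(('scene',s),('wrist',w)):
    im=np.ascontiguousarray(c['image'])
    print(n,'rim',circfit(c,im,521,-374,[(33.5,86),(30,86)],rng=8))
    for b in(50,53,56,59,62): print('  foot',b,circfit(c,im,e[0]+2,e[1],[(29,e[2]-b),(29,e[2]-b+22)],rng=8))
    u,v=proj(c,(520,-374,110)).astype(int); u=max(u,75);v=max(v,75)
    out.append(cv2.resize(im[v-75:v+75,u-55:u+55,::-1],None,fx=3.6,fy=3.6,interpolation=cv2.INTER_CUBIC))
cv2.imwrite('pics/over.png',np.hstack(out))
E
```

```text
[ 518.89531878 -375.24741884  180.05231789] [-3.14096642e+00  7.06947797e-04 -3.14109694e+00]
scene rim (array([ 239. ,  526.5, -369. ]), array([ 526.7, -368.9]))
  foot 50 (array([ 230.8,  517.9, -377.7]), array([ 518., -378.]))
  foot 53 (array([ 230.9,  519.4, -376.2]), array([ 519.5, -376.5]))
  foot 56 (array([ 231.2,  520.9, -375.2]), array([ 520.8, -375.4]))
  foot 59 (array([ 231.1,  522.4, -373.7]), array([ 522.3, -374. ]))
  foot 62 (array([ 231.2,  523.4, -372.7]), array([ 523.8, -372.7]))
wrist rim (array([ 160.2,  522. , -374. ]), array([ 522., -374.]))
  foot 50 (array([ 152.1,  512.9, -371.2]), array([ 514.5, -372. ]))
  foot 53 (array([ 149.1,  520.9, -374.2]), array([ 516.3, -372.3]))
  foot 56 (array([ 150.8,  521.4, -374.2]), array([ 519.8, -373.5]))
  foot 59 (array([ 150.9,  521.9, -374.2]), array([ 520.3, -373.7]))
  foot 62 (array([ 151.1,  512.9, -374.2]), array([ 512.9, -373.8]))
```

View pics/over.png

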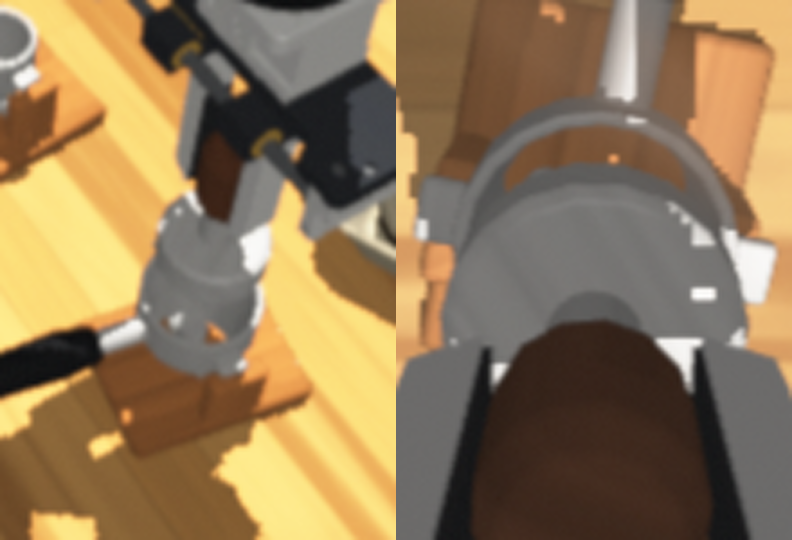

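The foot hangs upright over the larger basket, its centre within about 2 mm (crop column 595 against 602 for the rim). I'll make a small correction and descend.

Call:
servo_tool(motion=[{"dx":-0.015,"dy":0.007,"dz":0.05,"wx":0,"wy":0,"wz":0,"fingers":1},{"dx":-0.015,"dy":0.007,"dz":0.1,"wx":0,"wy":0,"wz":0,"fingers":1},{"dx":-0.015,"dy":0.007,"dz":0.15,"wx":0,"wy":0,"wz":0,"fingers":1},{"dx":-0.015,"dy":0.007,"dz":0.2,"wx":0,"wy":0,"wz":0,"fingers":1},{"dx":-0.015,"dy":0.007,"dz":0.24,"wx":0,"wy":0,"wz":0,"fingers":1},{"dx":-0.015,"dy":0.007,"dz":0.26,"wx":0,"wy":0,"wz":0,"fingers":1},{"dx":-0.015,"dy":0.007,"dz":0.26,"wx":0,"wy":0,"wz":0,"fingers":1},{"dx":-0.015,"dy":0.007,"dz":0.26,"wx":0,"wy":0,"wz":0,"fingers":1},{"dx":-0.015,"dy":0.007,"dz":0.26,"wx":0,"wy":0,"wz":0,"fingers":1},{"dx":-0.015,"dy":0.007,"dz":0.26,"wx":0,"wy":0,"wz":0,"fingers":1}])

```text
clock: 13.25
eef_pos: [520.2, -374.6, 153.7]
eef_rot: [-3.141, 0.0, -3.141]
wrist_force: [-0.5, -0.5, -3.5]
finger_gap: 30.9
finger_force: 45.0
```

```bash
python3 - <<'E'
from cell import *
from fit import *
st=read_state();e=st['eef_pos'];print(e,st['eef_rot'],st['wrist_force'],np.abs(st['qd']).max())
for n in('scene','wrist','top'):
    c=camera(n);im=np.ascontiguousarray(c['image'])
    print(n,'rim',circfit(c,im,521,-374,[(33.5,86),(30,86)],rng=6))
    for b in(53,56.5,60): print('  foot',b,circfit(c,im,e[0]+1,e[1],[(29,e[2]-b),(29,e[2]-b+22)],rng=6))
E
```

```text
[ 520.23880497 -374.64643351  153.66549217] [-3.14133817e+00  2.91395931e-04 -3.14136989e+00] [-0.48493287 -0.52273479 -3.4757317 ] 0.0025295079382890305
scene rim (array([ 264.1,  527. , -370. ]), array([ 526.8, -370.1]))
  foot 53 (array([ 238.9,  520.2, -376.1]), array([ 520.1, -376. ]))
  foot 56.5 (array([ 238.2,  522.2, -374.1]), array([ 521.8, -374.4]))
  foot 60 (array([ 237.2,  523.7, -372.6]), array([ 523.3, -372.9]))
wrist rim (array([ 178.9,  522. , -374. ]), array([ 522., -374.]))
  foot 53 (array([ 158.3,  515.2, -372.6]), array([ 515.6, -371.1]))
  foot 56.5 (array([ 158.5,  515.2, -373.1]), array([ 515.4, -373. ]))
  foot 60 (array([ 156. ,  515.7, -373.1]), array([ 516.8, -373.6]))
top rim (array([ 173.8,  527. , -368. ]), array([ 526.8, -368.4]))
  foot 53 (array([ 127.8,  526.7, -368.6]), array([ 526.2, -368.6]))
  foot 56.5 (array([ 132.4,  527.2, -368.6]), array([ 526.2, -368.6]))
  foot 60 (array([ 138.6,  526.7, -368.6]), array([ 526.2, -368.6]))
```

The scene view puts the foot at (522,-374), against the unobstructed rim fit of (523,-374), and the foot is about 11 mm above the rim. I'm handing it in.

```bash
python3 -c "
from cell import *
print(sign_off())"
```

```text
the job is handed in; nothing more can be done
None
```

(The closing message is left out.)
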